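# Put the glue stick back in its well

### The job

Tidy up after gluing: take the yellow glue stick and put it back in the round well of the wooden desk organiser, lowering it in (do not drop it) so that it stands upright on the well's bottom, and let go. Leave the rubber stamp and the ink bottle standing where they are.

Things in the scene. Friction and masses are not known exactly. Their poses are not given: they have to be found in the camera images.
- glue_stick: Yellow glue stick standing upright on its flat foot on the desk: a plain cylinder of 25 mm diameter, 91 mm tall, about 35 g. Origin: centre of its foot; z up along the stick. It can be gripped across its diameter at any height.
- well (a point): Centre of the mouth of the round well in the desk organiser's top face, 58 mm above the desk. Well: blind, 42 mm diameter, 4 mm chamfer, flat floor 45 mm below the mouth. Organiser: fixed light-wood block, 85 x 196 x 58 mm, turned up to 0.35 rad. Axes: x across it, y along its 196 mm side, z up. The well is 50 mm from its centre towards +y; 48 mm towards -y from the well are two 14 mm pen holes.
- ink_bottle: Dark blue square ink bottle with a black cap, 48 x 48 x 60 mm, standing loose in the organiser's 56 mm square pocket, 100 mm from the well towards the well's -y; its cap rises 15 mm above the organiser's top. Origin: centre of its underside; z up. To be left alone.
- rubber_stamp: Rubber stamp standing loose on the desk: light-wood foot 22 x 44 x 14 mm, turned dark brown handle, 68 mm tall in all. Origin: centre of its underside; z up. To be left alone. Glue stick, stamp and a red binder clip (23 x 32 x 43 mm) stand in a loose row along world y, right of the organiser, in any order, centres at least 80 mm apart.

How it is judged:
By the outcome, as a careful person would: the job done as asked, in the order asked, and still so for the second after the job is handed in, with the robot touching nothing.
It also fails if it takes over 38 s, if anything falls off the work surface, if the arm or the gripper's body presses on something with over 40 N, if the wrist force passes 120 N, or if a joint passes its speed limit or range.

### The arm

A 6-joint arm with a two-finger parallel gripper is mounted at the origin on the work surface; the furniture and walls round the work are solid. World frame = base frame: x ahead of the robot, y to its left, z up, the work surface at z = 0. Lengths are in m, angles in rad, forces in N, time in s.
With the tool pointing down it reaches from about 0.375 to 0.9 m from the base axis. Payload 3.1 kg.
Tool frame: the origin (TCP) lies at the very end of the fingers, on their centre line; the grasp point (between the pads) lies 19 mm behind it (manip.tcp_to_grasp is the distance from the TCP to the grasp point, in m); z points along the fingers, y is the line along which they close (so a half turn about z gives the same grasp; the last joint's range is limited). The gripper opens to 85 mm and grips with 20 to 120 N. Pads are 22 mm wide; open, the fingers measure 114 mm over their backs; the gripper's body (76 mm by 85 mm) begins 54 mm behind the grasp point. The pads swing forward as they close: fully open they stand 13 mm farther back than shut.
Start: joints at [0.959, 0.527, 1.433, -0, 1.181, -0.178], TCP at [0.263, 0.567, 0.231] pointing down, gripper open.
Joint ranges: [-3.08, 3.08], [-0.75, 2.2], [0.22, 2.44], [-1.43, 4.57], [0, 2.65], [-2.85, 2.85]. Speed limits (rad/s): [2.79, 2.79, 3.14, 3.14, 3.14, 3.14].

### API

Orientations are given as a unit quaternion [x, y, z, w].
In Python, from station import manip gives the robot as it stands. The module is installed in compiled form; this text tells all that it offers.
- The arm moves only by the tool step_arm, never from a script. Its argument "commands" is one flat list of numbers, 6 for each row, row after row: the shift along the tool's x, y, z in m, then the turn, a rotation vector about the tool's x, y, z in degrees. A call has exactly 10 rows; each row is the pose to reach, as a shift and turn from the pose commanded when the call began, along the tool's axes at that moment; what a row does not reach only later rows make up. A row lasts 1/10 s, in which the tool goes at most 50 mm and 8.59 degrees, less where a joint would pass 70% of its speed; a pose out of reach is approached as far as the arm can. A call with a gripper value outside its range is refused whole. "jaw" is the opening in per cent of the stroke, from 0 (shut) to 100 (fully open), set as the call begins (left out, the last holds). The fingers move at their own pace and stop on an object; "grip_force" is the grip in N (left out, the last holds). Time passes only in rows, so rows that repeat a pose let the fingers close, or fill a call up. It gives the time, the measured TCP pose, the force, the opening and the grip force at its end, in the units of the state.
- manip.sense(): the state, without advancing time (a new reading comes with each control period).
- manip.snapshot(name): name is "scene" or "top" or "wrist"; returns a dict with "pixels" (480x640x3 uint8, blue, green, red), "fx", "fy", "cx", "cy" (pixels), "R" (3x3) and "t" (3): a world point X has camera coordinates R X + t; the wrist camera has in their place "mount" (4x4, takes a point from camera to tool coordinates, whose origin is the TCP and whose axes are the flange's). Camera axes: x right, y down, z forward; pixel columns grow to the right and rows downward; lengths in m; the calibration is good to about 2 mm. A picture is of the moment at which its call begins: read the wrist's pose just before it. There is no depth.
- manip.sign_off(): hands the job in; it is judged then, once.
The state is a dict: "t": time; "q": joint angles; "qd": joint speeds; "tau": joint torques, N m; "tcp_pos": TCP position; "tool_rot": TCP orientation; "force": force on the tool from outside, world axes, zero at the start; "ft_torque": the same for the moment, N m; "finger_gap": opening from 0.0 (shut) to 1.0 (fully open); "gripper_force": force on a finger pad.
Only numpy, scipy, OpenCV 4.12 (cv2) and the standard library are available. Lean on these libraries where they do the work, as an engineer would, in place of code of your own. Each camera call takes 0.05 s, during which the arm holds its last target. There are 200 camera calls.

## Working session

There is one attempt and no reset: what is moved stays moved. The work goes in short steps, Python scripts to look and compute and a tool call to move; the robot and the scene stay as the last step left them, time stands still between calls to the robot, and variables do not carry over. Pictures are saved under pics/ and viewed, at most 10 in all, crops included, and the job is handed in when it is done.

Besides the shell and the picture viewer there is one more tool, called after ">>>" by a JSON object that holds its "api" and its "payload", one argument or row to a line. step_arm: Moves the arm, as the interface text tells. Its arguments: {"type":"object","properties":{"commands":{"type":"array","items":{"type":"number"}},"jaw":{"type":"number"},"grip_force":{"type":"number"}},"required":["commands"]}

```bash
mkdir -p pics
cat > h.py <<'E'
import numpy as np,cv2,json,pickle
from station import manip
def snap(n,f):
    s=manip.sense(); d=manip.snapshot(n); cv2.imwrite(f'pics/{f}.png',d['pixels']); 
    pickle.dump((s,d),open(f'pics/{f}.pkl','wb')); return s,d
def cam(f):
    s,d=pickle.load(open(f'pics/{f}.pkl','rb'))
    K=np.array([[d['fx'],0,d['cx']],[0,d['fy'],d['cy']],[0,0,1]])
    if 'R' in d and d.get('R') is not None: R,t=np.array(d['R']),np.array(d['t'])
    else:
        from scipy.spatial.transform import Rotation as Ro
        M=np.eye(4); M[:3,:3]=Ro.from_quat(s['tool_rot']).as_matrix(); M[:3,3]=s['tcp_pos']
        W=np.linalg.inv(M@np.array(d['mount'])); R,t=W[:3,:3],W[:3,3]
    return K,R,t
def proj(f,X):
    K,R,t=cam(f); p=K@(R@np.array(X)+t); return p[:2]/p[2]
def ray(f,u):
    K,R,t=cam(f); d=R.T@np.linalg.inv(K)@[u[0],u[1],1]; return -R.T@t,d/np.linalg.norm(d)
def onz(f,u,z):
    o,d=ray(f,u); return o+d*(z-o[2])/d[2]
def tri(obs):
    A=np.zeros((3,3));b=np.zeros(3);L=[ray(f,u) for f,u in obs]
    for o,d in L: P=np.eye(3)-np.outer(d,d);A+=P;b+=P@o
    X=np.linalg.solve(A,b); return X,[np.linalg.norm(np.cross(X-o,d)) for o,d in L]
E
python3 - <<'E'
from h import *
s,_=snap('top','top0');snap('scene','scene0')
print(s); print(manip.tcp_to_grasp)
E
```

```text
{'t': 0.0, 'q': array([ 9.58498417e-01,  5.28468579e-01,  1.43390649e+00,  4.46439584e-07,
        1.18138402e+00, -1.78508191e-01]), 'qd': array([-0.00098833, -0.00043584,  0.00251644, -0.00104441, -0.00011341,
       -0.00150478]), 'tau': array([-7.97152961e-05, -4.42345583e+01, -1.78026134e+01, -4.39754504e-04,
        8.53545440e-03, -6.73847538e-07]), 'tcp_pos': array([0.26225621, 0.5665288 , 0.2303308 ]), 'tool_rot': array([ 2.15198234e-01,  9.76569786e-01, -9.99558588e-04, -4.17424454e-04]), 'force': array([-0.18773317, -0.39548528,  0.73524989]), 'ft_torque': array([-0.00613051, -0.02567388, -0.05633327]), 'gripper_force': 0.0, 'finger_gap': 0.9991201195534817}
0.0187
```

View pics/top0.png

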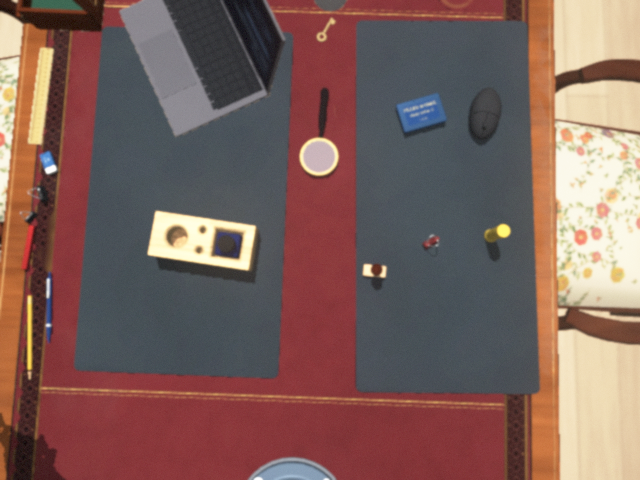

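View pics/scene0.png

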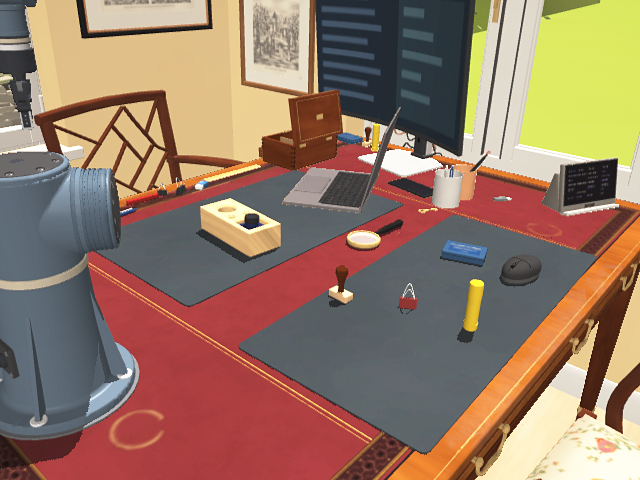

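The top view shows the organiser around (203,241), with the well at about (178,236), the stamp at (375,270), the clip at (431,242) and the stick from about (490,236) at its foot to (503,231) at its top. In the scene view the stick runs from (471,326) to (476,283).

Run:
```python
from h import *
t=cv2.imread('pics/top0.png');s=cv2.imread('pics/scene0.png')
def c(i,x,y,w,h): return cv2.resize(i[y:y+h,x:x+w],(400,300),interpolation=cv2.INTER_CUBIC)
cv2.imwrite('pics/crop1.png',np.vstack([np.hstack([c(t,140,200,120,90),c(t,470,207,60,45)]),np.hstack([c(s,190,190,100,75),c(s,430,272,100,75)])]))
for f,u,z in [('top0',(178,236),.058),('scene0',(227,210),.058),('top0',(503,231),.091),('scene0',(476,283),.091),('top0',(375,270),.03),('top0',(431,242),.02)]: print(f,u,onz(f,u,z))
for f in('top0','scene0'): print(cam(f)[0][0],-cam(f)[1].T@cam(f)[2])
```

```text
top0 (178, 236) [0.53190207 0.22851392 0.058     ]
scene0 (227, 210) [0.52728376 0.22462964 0.058     ]
top0 (503, 231) [ 0.54747203 -0.38897713  0.091     ]
scene0 (476, 283) [ 0.54797354 -0.38876128  0.091     ]
top0 (375, 270) [ 0.47370505 -0.15520893  0.03      ]
top0 (431, 242) [ 0.5317142  -0.26729722  0.02      ]
[588.18846163   0.         317.7266846 ] [ 0.41547239 -0.05090028  1.18785959]
[571.65834746   0.         322.43698062] [-0.28500737 -0.72328523  0.57141255]
```

View pics/crop1.png

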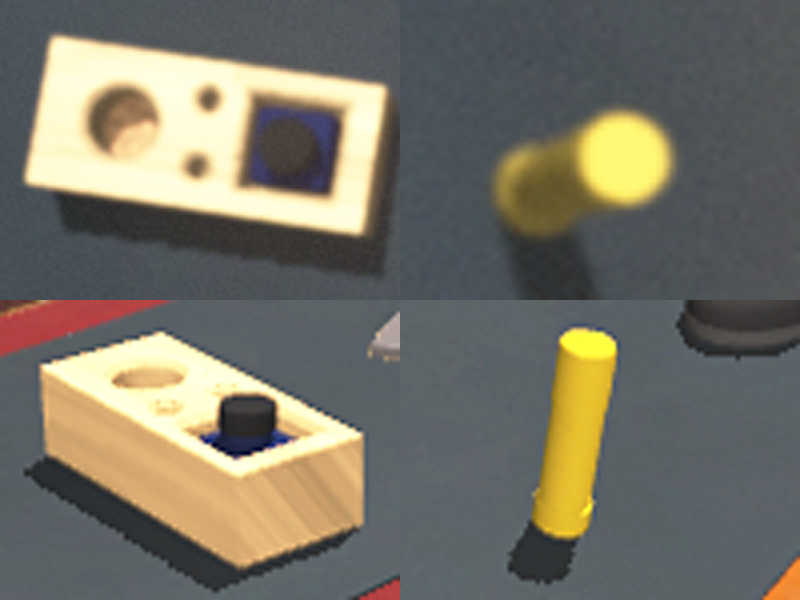

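Readings from the crop: in the top view the well is at (177.2,236.3) and the stick's top at (503.7,230.7). In the scene view the well is at (227,209.5), the stick's top at (477,283.2) and its foot at about (470.5,327). The organiser's corners in the top view are (155,210.8), (255.8,225.8), (248.6,270.5) and (147.5,255.5).

Run:
```python
from h import *
from scipy.spatial.transform import Rotation as Ro
print('well',tri([('top0',(177.2,236.3)),('scene0',(227,209.5))]))
print('stick',tri([('top0',(503.7,230.7)),('scene0',(477,283.2))]))
print('foot',onz('scene0',(470.5,327),0))
C=[onz('top0',u,.058) for u in[(155,210.8),(255.8,225.8),(248.6,270.5),(147.5,255.5)]]
print(np.round(C,3),np.mean(C,0)); 
y=(C[0]+C[3]-C[1]-C[2]);print('yaw',np.arctan2(-y[0],y[1]), 'well from C',np.mean(C,0)+.05*y/np.linalg.norm(y))
s=manip.sense();R=Ro.from_quat(s['tool_rot']).as_matrix();print(R.round(3))
s,d=snap('wrist','w0');print(np.array(d['mount']).round(4))
```

```text
well (array([0.53170084, 0.23020985, 0.05637401]), [np.float64(0.0003324980326732106), np.float64(0.0003324980326730878)])
stick (array([ 0.54811523, -0.39037714,  0.09114189]), [np.float64(0.0001370186125840191), np.float64(0.00013701861258393668)])
foot [ 0.55148672 -0.39009752  0.        ]
[[0.58  0.275 0.058]
 [0.554 0.078 0.058]
 [0.467 0.09  0.058]
 [0.493 0.286 0.058]] [0.52380713 0.18238102 0.058     ]
yaw -0.13178981571294887 well from C [0.53037756 0.23194743 0.058     ]
[[-0.907  0.42  -0.001]
 [ 0.42   0.907 -0.002]
 [ 0.    -0.002 -1.   ]]
[[-3.000e-04 -9.459e-01 -3.245e-01  8.320e-02]
 [ 1.000e+00 -0.000e+00 -9.000e-04  4.000e-04]
 [ 9.000e-04 -3.245e-01  9.459e-01 -1.418e-01]
 [ 0.000e+00  0.000e+00  0.000e+00  1.000e+00]]
```

```bash
cat >> h.py <<'E'
from scipy.spatial.transform import Rotation as Ro
def shift(P,yaw=None):
    s=manip.sense();R=Ro.from_quat(s['tool_rot']).as_matrix()
    print('t',s['t'],'tcp',s['tcp_pos'].round(4),'jaw ang',np.degrees(np.arctan2(R[1,1],R[0,1])),'tilt',np.degrees(np.arccos(-R[2,2])))
    print('shift mm',(1000*R.T@(np.array(P)-s['tcp_pos'])).round(1))
E
python3 -c "
from h import *
shift([.45,.17,.24])"
```

```text
t 0.15 tcp [0.2624 0.5667 0.2306] jaw ang 65.14680407388741 tilt 0.09588113512018766
shift mm [-337.  -281.1   -9.1]
```

>>> {"api": "step_arm", "payload": {
  "commands": [-0.034,-0.028,-0.001,0,0,7.2,-0.068,-0.056,-0.002,0,0,14.5,-0.101,-0.084,-0.003,0,0,21.8,-0.135,-0.112,-0.004,0,0,29,-0.169,-0.14,-0.005,0,0,36.3,-0.202,-0.169,-0.006,0,0,43.6,-0.236,-0.197,-0.007,0,0,50.8,-0.27,-0.225,-0.008,0,0,58,-0.303,-0.253,-0.009,0,0,65.3,-0.337,-0.281,-0.009,0,0,72.6],
  "jaw": 100,
  "grip_force": 30
}}

```text
t: 1.15
tcp_pos: [0.4507, 0.1689, 0.2404]
tool_rot: [0.753, 0.658, 0.0, -0.0]
force: [-0.1, 0.1, 0.4]
finger_gap: 0.998
gripper_force: 0.0
```

```bash
python3 -c "
from h import *
print(manip.sense()['q'])
shift([.548,-.39,.15])"
```

```text
[1.25679505e-01 3.22290338e-01 1.77266242e+00 1.04808408e-04
 1.04652072e+00 2.60908975e-01]
t 1.15 tcp [0.4507 0.1689 0.2404] jaw ang -7.751083945488736 tilt 0.008582207485701208
shift mm [-540.6  171.8   90.4]
```

>>> {"api": "step_arm", "payload": {
  "commands": [-0.043,0.0137,0.004,0,0,0,-0.086,0.0274,0.008,0,0,0,-0.129,0.041,0.012,0,0,0,-0.172,0.0548,0.016,0,0,0,-0.215,0.0685,0.02,0,0,0,-0.258,0.0822,0.024,0,0,0,-0.301,0.096,0.028,0,0,0,-0.344,0.1096,0.032,0,0,0,-0.387,0.123,0.036,0,0,0,-0.43,0.137,0.04,0,0,0]
}}

```text
t: 2.15
tcp_pos: [0.5302, -0.2754, 0.1998]
tool_rot: [0.752, 0.659, 0.0, -0.0]
force: [0.0, 0.7, 0.6]
finger_gap: 1.0
gripper_force: 0.0
```

```bash
python3 -c "
from h import *
snap('wrist','w1')
shift([.548,-.39,.15])"
```

```text
t 2.2 tcp [ 0.5324 -0.284   0.1996] jaw ang -7.682828900940333 tilt 0.4984165814948396
shift mm [-102.6   29.4   50.5]
```

View pics/w1.png

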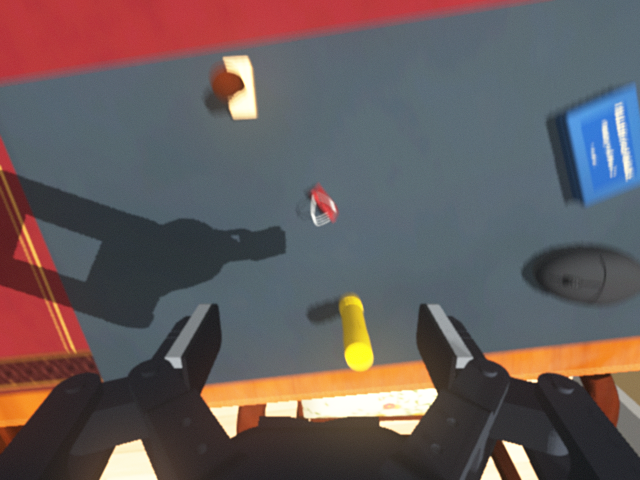

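The picture shows the stick standing free with its top at about (359,357) and the fingers straddling it; the clip is at (323,207) and the stamp at (238,87). Next I'll hover above the stick and settle.

>>> {"api": "step_arm", "payload": {
  "commands": [-0.02,0.006,0.008,0,0,0,-0.04,0.012,0.016,0,0,0,-0.06,0.018,0.026,0,0,0,-0.08,0.025,0.034,0,0,0,-0.095,0.03,0.042,0,0,0,-0.105,0.033,0.048,0,0,0,-0.11,0.035,0.05,0,0,0,-0.11,0.035,0.05,0,0,0,-0.11,0.035,0.05,0,0,0,-0.11,0.035,0.05,0,0,0]
}}

```text
t: 3.2
tcp_pos: [0.551, -0.3865, 0.1509]
tool_rot: [0.751, 0.66, 0.0, 0.0]
force: [0.1, 0.1, -0.7]
finger_gap: 1.002
gripper_force: 0.0
```

```bash
python3 -c "
from h import *
snap('wrist','w2')
shift([.5485,-.39,.055])
print(proj('w2',[.5485,-.39,.091]))"
```

```text
t 3.25 tcp [ 0.551  -0.3866  0.1509] jaw ang -7.4101239186202505 tilt 0.021573941657836156
shift mm [-3.7 -2.1 95.9]
[314.54037789 262.84562725]
```

View pics/w2.png

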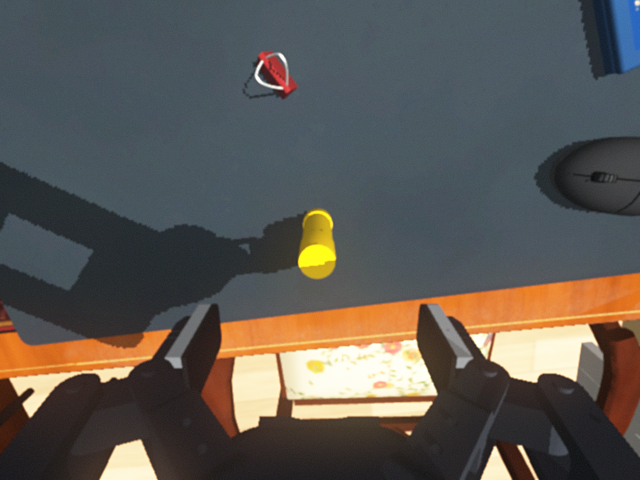

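The stick's top is at (317,262) against a predicted (314.5,263), so the measurement holds to about 1 mm. I'll descend next.

>>> {"api": "step_arm", "payload": {
  "commands": [-0.0035,-0.001,0.005,0,0,0,-0.0035,-0.001,0.015,0,0,0,-0.0035,-0.001,0.03,0,0,0,-0.0035,-0.001,0.045,0,0,0,-0.0035,-0.001,0.06,0,0,0,-0.0035,-0.001,0.075,0,0,0,-0.0035,-0.001,0.087,0,0,0,-0.0035,-0.001,0.093,0,0,0,-0.0035,-0.001,0.096,0,0,0,-0.0035,-0.001,0.096,0,0,0]
}}

```text
t: 4.25
tcp_pos: [0.5494, -0.3906, 0.054]
tool_rot: [0.752, 0.66, -0.0, -0.0]
force: [-0.5, 0.4, 0.9]
finger_gap: 0.998
gripper_force: 0.0
```

>>> {"api": "step_arm", "payload": {
  "commands": [0,0,0,0,0,0,0,0,0,0,0,0,0,0,0,0,0,0,0,0,0,0,0,0,0,0,0,0,0,0,0,0,0,0,0,0,0,0,0,0,0,0,0,0,0,0,0,0,0,0,0,0,0,0,0,0,0,0,0,0],
  "jaw": 0,
  "grip_force": 30
}}

```text
t: 5.25
tcp_pos: [0.5496, -0.3908, 0.0548]
tool_rot: [0.752, 0.66, -0.0, 0.0]
force: [-0.5, 0.8, 5.3]
finger_gap: 0.283
gripper_force: 29.7
```

```bash
python3 -c "
from h import *
print(manip.sense()['q'],manip.sense()['force'])
shift([.5485,-.39,.055])"
```

```text
[-7.83511083e-01  8.06595741e-01  1.42125489e+00 -6.34174902e-05
  9.13049874e-01 -6.53382824e-01] [-0.53586345  0.82174548  5.32896709]
t 5.25 tcp [ 0.5496 -0.3908  0.0548] jaw ang -7.453572883991948 tilt 0.0397612791250719
shift mm [ 0.7 -1.2 -0.2]
```

>>> {"api": "step_arm", "payload": {
  "commands": [0,0,-0.004,0,0,0,0,0,-0.012,0,0,0,0,0,-0.025,0,0,0,0,0,-0.04,0,0,0,0,0,-0.055,0,0,0,0,0,-0.07,0,0,0,0,0,-0.085,0,0,0,0.006,-0.001,-0.1,0,0,0,0.018,-0.003,-0.112,0,0,0,0.036,-0.006,-0.12,0,0,0]
}}

```text
t: 6.25
tcp_pos: [0.5483, -0.3537, 0.1759]
tool_rot: [0.752, 0.659, 0.0, 0.001]
force: [-0.1, 0.3, -0.5]
finger_gap: 0.29
gripper_force: 29.4
```

>>> {"api": "step_arm", "payload": {
  "commands": [0.025,-0.004,0,0,0,0,0.055,-0.009,0,0,0,0,0.085,-0.014,0,0,0,0,0.115,-0.019,0,0,0,0,0.145,-0.023,0,0,0,0,0.175,-0.028,0,0,0,0,0.205,-0.033,0,0,0,0,0.235,-0.038,0,0,0,0,0.265,-0.043,0,0,0,0,0.295,-0.048,0,0,0,0]
}}

```text
t: 7.25
tcp_pos: [0.5373, -0.0525, 0.1743]
tool_rot: [0.751, 0.66, -0.0, -0.001]
force: [-0.6, -0.0, -1.1]
finger_gap: 0.282
gripper_force: 29.4
```

>>> {"api": "step_arm", "payload": {
  "commands": [0.03,-0.005,0,0,0,0,0.06,-0.01,0,0,0,0,0.09,-0.015,0,0,0,0,0.12,-0.019,0,0,0,0,0.15,-0.024,0,0,0,0,0.18,-0.029,0,0,0,0,0.21,-0.034,0,0,0,0,0.235,-0.038,0,0,0,0,0.255,-0.041,0,0,0,0,0.265,-0.043,0,0,0,0]
}}

```text
t: 8.25
tcp_pos: [0.5286, 0.2154, 0.1743]
tool_rot: [0.751, 0.661, -0.0, -0.001]
force: [-0.4, -0.3, -0.5]
finger_gap: 0.283
gripper_force: 29.4
```

```bash
python3 -c "
from h import *
snap('wrist','w3')
shift([.531,.231,.173])"
```

```text
t 8.3 tcp [0.5287 0.216  0.1743] jaw ang -7.280171639205029 tilt 0.07878185053791271
shift mm [15.2  0.3  1.3]
```

View pics/w3.png

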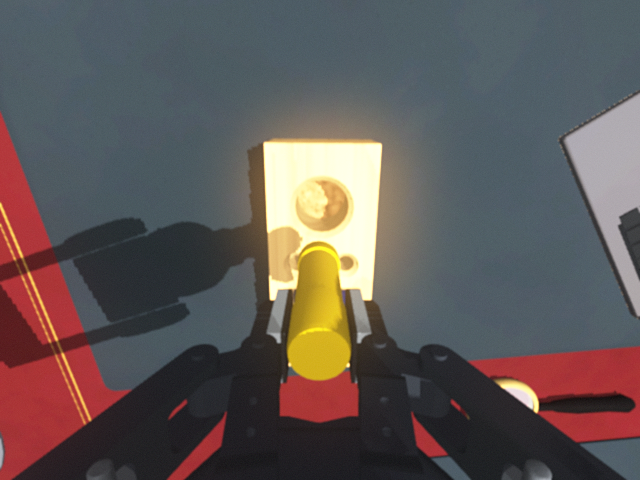

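The wrist view shows the stick held upright in the pads, with the well's mouth centred at about (323,204). I'll check that against the estimate.

```bash
python3 -c "
from h import *
print(proj('w3',[.531,.231,.058]),onz('w3',(323,204),.058))
print(tri([('w3',(323,204)),('top0',(177.2,236.3)),('scene0',(227,209.5))]))
print('stick top',onz('w3',(319,353),.1743+.0365))
print('bottom pred',proj('w3',[.5287,.216,.1743-.0548]))"
```

```text
[318.54839296 210.20730237] [0.53500486 0.23543139 0.058     ]
(array([0.53366691, 0.23275741, 0.05386807]), [np.float64(0.002042796069465238), np.float64(0.002510271150303609), np.float64(0.0011747415964447237)])
stick top [0.52965891 0.21768011 0.2108    ]
bottom pred [317.81148981 259.61432403]
```

>>> {"api": "step_arm", "payload": {
  "commands": [0.006,0.001,0,0,0,0,0.012,0.002,0.002,0,0,0,0.0175,0.002,0.006,0,0,0,0.0175,0.002,0.014,0,0,0,0.0175,0.002,0.024,0,0,0,0.0175,0.002,0.034,0,0,0,0.0175,0.002,0.042,0,0,0,0.0175,0.002,0.047,0,0,0,0.0175,0.002,0.048,0,0,0,0.0175,0.002,0.048,0,0,0]
}}

```text
t: 9.3
tcp_pos: [0.5348, 0.23, 0.1261]
tool_rot: [0.752, 0.66, -0.0, -0.0]
force: [0.6, -0.1, -0.1]
finger_gap: 0.281
gripper_force: 29.4
```

```bash
python3 -c "
from h import *
snap('wrist','w4');snap('scene','scene4');snap('top','top4')
def c(f,x,y,w,h): return cv2.resize(cv2.imread('pics/'+f+'.png')[y:y+h,x:x+w],(400,300),interpolation=cv2.INTER_CUBIC)
cv2.imwrite('pics/c4.png',np.hstack([c('w4',220,130,200,150),c('scene4',170,140,120,90)]))
shift([.533,.233,.068])"
```

```text
t 9.45 tcp [0.5351 0.2301 0.1268] jaw ang -7.448640116590013 tilt 0.0592277523295601
shift mm [ 2.5 -2.5 58.8]
```

View pics/c4.png

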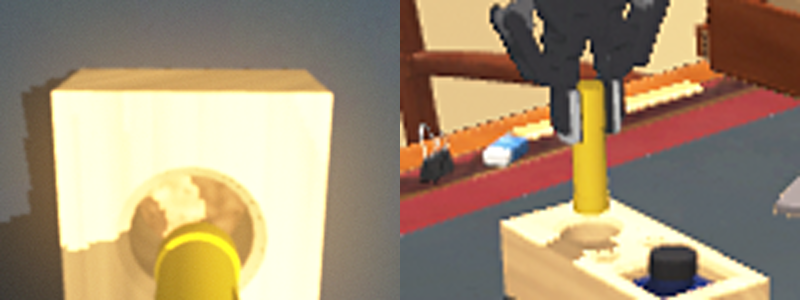

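The crops show the stick's foot just above the mouth, with the well's centre at about (319.5,245.5) in full wrist pixels and the foot's centre at column ~318.5.

```bash
python3 -c "
from h import *
print(onz('w4',(319.5,245.5),.058))
from math import *
p=manip.sense()['tcp_pos'];f=[proj('w4',[p[0]+.0125*cos(a),p[1]+.0125*sin(a),p[2]-.0548]) for a in np.arange(0,6.28,.05)]
f=np.array(f);print(f.min(0),f.max(0),f.mean(0))"
```

```text
[0.53655379 0.23463403 0.058     ]
[297.86535309 241.48273495] [338.52354043 278.97517045] [318.2503101  260.40415236]
```

>>> {"api": "step_arm", "payload": {
  "commands": [0.002,0,0,0,0,0,0.004,0,0.002,0,0,0,0.004,0,0.008,0,0,0,0.004,0,0.015,0,0,0,0.004,0,0.023,0,0,0,0.004,0,0.031,0,0,0,0.004,0,0.039,0,0,0,0.004,0,0.047,0,0,0,0.004,0,0.052,0,0,0,0.004,0,0.054,0,0,0]
}}

```text
t: 10.45
tcp_pos: [0.5349, 0.2339, 0.0715]
tool_rot: [0.752, 0.66, -0.001, -0.0]
force: [1.2, 0.1, -0.9]
finger_gap: 0.282
gripper_force: 29.4
```

>>> {"api": "step_arm", "payload": {
  "commands": [0,0,0,0,0,0,0,0,0.0005,0,0,0,0,0,0.001,0,0,0,0,0,0.0015,0,0,0,0,0,0.002,0,0,0,0,0,0.0025,0,0,0,0,0,0.003,0,0,0,0,0,0.003,0,0,0,0,0,0.003,0,0,0,0,0,0.003,0,0,0]
}}

```text
t: 11.45
tcp_pos: [0.5353, 0.234, 0.0693]
tool_rot: [0.752, 0.66, 0.0, 0.0]
force: [-1.2, 0.1, -0.8]
finger_gap: 0.286
gripper_force: 29.4
```

>>> {"api": "step_arm", "payload": {
  "commands": [0,0,0.0003,0,0,0,0,0,0.0006,0,0,0,0,0,0.0009,0,0,0,0,0,0.0012,0,0,0,0,0,0.0015,0,0,0,0,0,0.0018,0,0,0,0,0,0.002,0,0,0,0,0,0.002,0,0,0,0,0,0.002,0,0,0,0,0,0.002,0,0,0]
}}

```text
t: 12.45
tcp_pos: [0.5353, 0.234, 0.0675]
tool_rot: [0.752, 0.66, 0.0, 0.0]
force: [-1.2, -0.0, 4.0]
finger_gap: 0.28
gripper_force: 29.6
```

The upward force shows the stick has reached the floor. I'll release it with a part opening.

>>> {"api": "step_arm", "payload": {
  "commands": [0,0,0,0,0,0,0,0,0,0,0,0,0,0,0,0,0,0,0,0,0,0,0,0,0,0,0,0,0,0,0,0,0,0,0,0,0,0,0,0,0,0,0,0,0,0,0,0,0,0,0,0,0,0,0,0,0,0,0,0],
  "jaw": 65
}}

```text
t: 13.45
tcp_pos: [0.5353, 0.234, 0.0673]
tool_rot: [0.752, 0.66, -0.0, -0.0]
force: [-0.2, -0.0, -0.4]
finger_gap: 0.652
gripper_force: 0.0
```

>>> {"api": "step_arm", "payload": {
  "commands": [0,0,-0.003,0,0,0,0,0,-0.01,0,0,0,0,0,-0.02,0,0,0,0,0,-0.032,0,0,0,0,0,-0.045,0,0,0,0,0,-0.06,0,0,0,0,0,-0.075,0,0,0,0,0,-0.09,0,0,0,0,0,-0.1,0,0,0,0,0,-0.1,0,0,0]
}}

```text
t: 14.45
tcp_pos: [0.5365, 0.2343, 0.1696]
tool_rot: [0.752, 0.66, 0.002, 0.001]
force: [0.2, -0.0, 0.3]
finger_gap: 0.647
gripper_force: 0.0
```

```bash
python3 -c "
from h import *
snap('wrist','w5');snap('scene','scene5');snap('top','top5')
r=lambda f:cv2.resize(cv2.imread('pics/'+f+'.png'),(400,300))
def c(f,x,y,w,h): return cv2.resize(cv2.imread('pics/'+f+'.png')[y:y+h,x:x+w],(400,300),interpolation=cv2.INTER_CUBIC)
cv2.imwrite('pics/c5.png',np.vstack([np.hstack([r('w5'),c('scene5',170,140,120,90)]),np.hstack([c('scene5',180,130,400,300),c('top5',140,190,400,300)])]))"
```

```text
(no output)
```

View pics/c5.png

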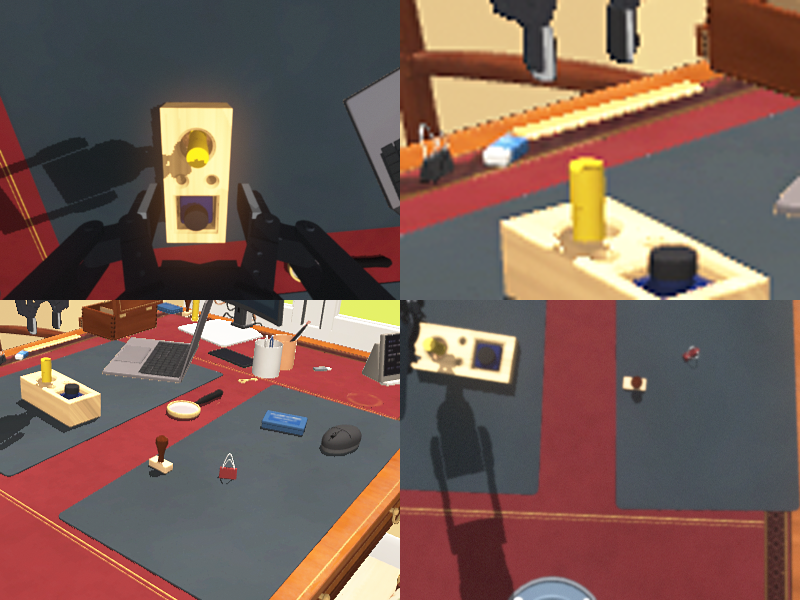

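The crops show the stick upright in the well, clear of the fingers. The bottle and stamp look unmoved.

```bash
python3 -c "
from station import manip
print(manip.sign_off())"
```

```text
the job is handed in; nothing more can be done
None
```

The glue stick was lowered until it touched the well's floor, released and left standing upright there; the stamp and ink bottle look untouched, and the job was handed in at about 14.6 s.

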